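# Clear broken clay from a T-slot of the mould bed

## Robot

A 7-joint arm with a two-finger parallel gripper is mounted at the origin on the work surface. World frame = base frame: x ahead of the robot, y to its left, z up, the work surface at z = 0. Lengths are in mm, angles in rad, forces in N, time in s.
With the tool pointing down it reaches from about 400 to 875 mm from the base axis. Payload 4.4 kg.
Tool frame: the origin (TCP) lies on the centre line of the jaws, within the pads' length; the fingertips stand 25 mm ahead of it and the grasp point (between the pads) lies 6 mm ahead of it (ctrl.finger_overhang is the distance from the TCP to the fingertips, in mm); z points along the fingers, y is the line along which they close (so a half turn about z gives the same grasp; the last joint's range is limited). The gripper opens to 85 mm and grips with 20 to 120 N. Pads are 22 mm wide; open, the fingers measure 114 mm over their backs; the gripper's body (76 mm by 85 mm) begins 54 mm behind the grasp point. The pads swing forward as they close: fully open they stand 13 mm farther back than shut.
Start: joints at [-1.299, 0.628, 0.038, 1.517, -0.027, 0.996, -0.02], TCP at [215.395, 613.288, 256.313] pointing down, gripper open.
Joint ranges: [-3.06, 3.06], [-0.37, 2.12], [-1.25, 1.32], [0.18, 2.47], [-1.1, 4.24], [0.23, 1.98], [-2.94, 2.94]. Speed limits (rad/s): [2.57, 2.57, 3.14, 3.14, 3.14, 3.14, 3.14].

## Interface

Orientations are given as [roll, pitch, yaw] about the fixed x, y, z axes, in that order (R = Rz(yaw) Ry(pitch) Rx(roll)).
In Python, from cell import ctrl gives the robot as it stands. The module is installed in compiled form; this text tells all that it offers.
- The arm moves only by the tool play_rows, never from a script. Its argument "targets" is a list of rows, each a list of 5 numbers: the closure, from 0 (fully open) to 1 (shut), then the shift along the tool's x, y, z in cm, then the turn about the tool's z in degrees. In form: [[gripper, dx, dy, dz, spin], ...]. A call has 1 to 10 rows; each row is the pose to reach, as a shift and turn from the pose commanded when the call began, along the tool's axes at that moment; what a row does not reach only later rows make up. A row lasts 1/10 s, in which the tool goes at most 50 mm and 8.59 degrees, less where a joint would pass 70% of its speed; a pose out of reach is approached as far as the arm can. A call with a gripper value outside its range is refused whole. The fingers move at their own pace and stop on an object; the grip force is fixed at half the most. Time passes only in rows, so rows that repeat a pose let the fingers close. It gives the time, the measured TCP pose, the force, the opening and the grip force at its end, in the units of the state.
- ctrl.read_state(): the state, without advancing time (a new reading comes with each control period).
- ctrl.get_image(name): name is "scene" or "top" or "wrist"; returns (picture, depth): 420x560x3 uint8, red, green, blue; 420x560 float32, mm along the optical axis (not along the pixel's ray), 0 where there is no reading.
- ctrl.calibration(name): a dict with "vfov" (degrees; the focal length in pixels is half the picture's height over the tangent of half this angle, whatever the lens; pixels are square), "cx", "cy" (the principal point, pixels), "extrinsics" (4x4, takes a point from camera to world coordinates); the wrist camera has in their place "mount" (4x4, takes a point from camera to tool coordinates, whose origin is the TCP and whose axes are the flange's). Camera axes: x right, y down, z forward; pixel columns grow to the right and rows downward; lengths in mm; the calibration is good to about 2 mm. A picture is of the moment at which its call begins: read the wrist's pose just before it. calibration takes no time and is no camera call.
- ctrl.finish_job(): hands the job in; it is judged then, once.
Trained networks look in the newest picture that a camera, given by its name, has taken for a name from the list of things; names that differ only in an ending like _2 or _b are one class to them, and where a whole thing is asked for, a point or a joint stands for the part that bears it (a point fixed in the world has none). Each returns a list of dicts, best first, with "confidence" (0 to 1); they miss things now and then, are a little off and sometimes report something else, mostly with a low value. They report only what shows in the picture. A call takes as long as a camera call. They do not tell look-alikes from the thing itself.
- ctrl.search_frame(camera, name): "bbox" ([left, top, right, bottom] in pixels, round what is visible of it).
- ctrl.trace(camera, name): "pixels" (420x560 bool, what is visible of it) and "bbox" ([left, top, right, bottom] in pixels, round what is visible of it).
The state is a dict: "clock": time; "qpos": joint angles; "qd": joint speeds; "tau": joint torques, N m; "eef_pos": TCP position; "tool_rot": TCP orientation; "force": force on the tool from outside, world axes, zero at the start; "torque": the same for the moment, N m; "width": finger opening in mm; "gripper_force": force on a finger pad.
Only numpy, scipy, OpenCV 4.12 (cv2) and the standard library are available. Lean on these libraries where they do the work, as an engineer would, in place of code of your own. Each camera call takes 0.05 s, during which the arm holds its last target. There are 200 camera calls.

## Task

Two lumps of broken fired clay are lodged in one of the two T-slots of the aluminium mould-clamping bed. Take the scraper from its wooden cradle, lower its blade into that slot behind both lumps, and push them along and out of the slot's open end so that both drop into the grey tray, touching them only with the scraper. Then hang the scraper back in its cradle as it was, leaving the T-bolt in the other slot, the figures and the mug where they are.

Things in the scene. Friction and masses are not known exactly. Their poses are not given: they have to be found in the camera images.
- bed: fixed aluminium bed on wooden feet, 160 (x) x 220 (y) mm, top face 72 mm above the table; origin at table height under its centre. Two straight T-slots run along its y axis, centred at its x = -35 and +35 mm; both are open at its +y end (y = +110 mm) and shut at its -y end by a steel bar (y = -110 to -120 mm, flush with the top)
- slot_ends (a point): point midway between the two slots' open ends, at slot floor height (48 mm above the table, 24 mm below the bed's top), axes of the bed. Each slot has a neck 18 mm wide, open upwards, between lips 10 mm thick (62 to 72 mm above the table), and below it a wide part 30 mm wide and 14 mm high
- tray: fixed grey open tray 170 (x) x 120 (y) x 40 mm high, walls and floor 4 mm, parallel to the bed, standing 3 mm beyond the slots' open end, below the slot floor; origin at the centre of its underside
- scrap_rear: the lump farther from the open end: brownish-red fired clay, 26 (x, across the slot) x 30 (y, along the slot) x 10 mm, with a nub about 14 x 20 mm rising 8 mm more in the neck; about 40 g, loose on the slot floor but held down by the lips, its axes nearly those of the bed; origin at the centre of its underside. It may be in either slot
- scrap_front: the lump nearer the open end, in the same slot, 26 (x) x 24 (y) x 10 mm with a nub about 14 x 17 mm rising 8 mm more; about 40 g; origin at the centre of its underside
- tbolt: good steel T-bolt with washer and hexagon nut in the other slot, 27 mm square foot, standing 44 mm above the slot floor (20 mm above the bed's top); loose, may not be shifted; origin at the centre of its underside
- scraper_grip (a point): centre of the scraper's wooden grip bar, 120 (x) x 22 (y) x 22 (z) mm, its x axis along the bar. The scraper (about 0.18 kg, loose) is the same turned half round about z. Grip the bar at its middle across its y
- scraper_tip (a point): lower end of the scraper's steel blade, centre of its end face, 86 mm straight below the grip's centre. The blade is 12 mm wide along the bar (x), 6 mm thick (y), and reaches 75 mm down from the bar's underside; same axes as scraper_grip. In the slot the bar lies across it
- cradle: fixed wooden cradle, base 120 (x) x 60 x 12 mm; two posts 12 mm thick at x = -42 and +42 mm; their flat saddles 95 mm up carry the bar's underside (grip centre then 106 mm up, blade tip 20 mm up, bar along the cradle's x axis), each between cheeks 34 mm apart in y and 14 mm high. Origin at table height under its centre
- figure0: bystander: white bisque gnome figure, 52 mm across, 120 mm tall, loose and fragile; origin at the centre of its underside
- figure1: bystander: white bisque gnome figure, 52 mm across, 120 mm tall, loose and fragile; origin at the centre of its underside
- figure2: bystander: white bisque gnome figure, 52 mm across, 120 mm tall, loose and fragile; origin at the centre of its underside
- mug: bystander: blue mug, 80 mm across, 90 mm tall, loose; origin at the centre of its underside
Not all that is in view belongs to the job. What is shaped like the part that bears scraper_grip but red or turquoise is not meant.

How it is judged:
By the outcome, as a careful person would: the job done as asked, in the order asked, and still so for the second after the job is handed in, with the robot touching nothing.
It also fails if it takes over 61 s, if anything falls off the work surface, if the arm or the gripper's body presses on something with over 40 N, if the wrist force passes 120 N, or if a joint passes its speed limit or range.

## Working session

There is one attempt and no reset: what is moved stays moved. The work goes in short steps, Python scripts to look and compute and a tool call to move; the robot and the scene stay as the last step left them, time stands still between calls to the robot, and variables do not carry over. Pictures are saved under pics/ and viewed, at most 10 in all, crops included, and the job is handed in when it is done.

Besides the shell and the picture viewer there is one more tool, called in YAML: its name, and indented under it one key for each argument. play_rows: Moves the arm, as the interface text tells. Its arguments: {"type":"object","properties":{"targets":{"type":"array"}},"required":["targets"]}

```bash
mkdir -p pics; cat > h.py <<'E'
import numpy as np, cv2
from cell import ctrl
def K(n):
    c=ctrl.calibration(n); f=210/np.tan(np.radians(c['vfov'])/2); return f,c
def ext(n,st=None):
    f,c=K(n)
    if 'extrinsics' in c: return np.array(c['extrinsics'])
    r,p,y=st['tool_rot']
    from scipy.spatial.transform import Rotation as R
    T=np.eye(4);T[:3,:3]=R.from_euler('xyz',[r,p,y]).as_matrix();T[:3,3]=st['eef_pos']
    return T@np.array(c['mount'])
def cloud(n,d,st=None):
    f,c=K(n);v,u=np.mgrid[:420,:560]
    P=np.stack([(u-c['cx'])/f*d,(v-c['cy'])/f*d,d,np.ones_like(d)],-1)
    return (P@ext(n,st).T)[...,:3]
def save(n,im): cv2.imwrite('pics/'+n+'.png',im[...,::-1])
E
python3 - <<'E'
from h import *
st=ctrl.read_state();print(st)
ims=[]
for n in('top','scene'):
    im,d=ctrl.get_image(n);save(n,im);np.savez(n,im=im,P=cloud(n,d),d=d)
    P=cloud(n,d)
    print(n,ctrl.calibration(n))
    for o in['bed','tray','scrap_rear','scrap_front','tbolt','scraper_grip','cradle','figure0','mug']:
        for r in ctrl.trace(n,o)[:4]:
            m=r['pixels']&(d>0); q=P[m]
            print(o,round(r['confidence'],2),np.round(r['bbox']),np.median(q,0).round() if len(q) else '',np.percentile(q,[2,98],axis=0).round().tolist() if len(q) else '')
E
```

```text
{'clock': 0.0, 'qpos': array([-1.29878814,  0.62935212,  0.03841175,  1.51837265, -0.02701683,
        0.99631494, -0.01996801]), 'qd': array([ 0.00015164, -0.00051154,  0.00025961, -0.00033149, -0.00133191,
       -0.00135949, -0.00025434]), 'tau': array([-6.52764120e-04, -5.63402224e+01,  1.22605138e+00, -1.93441129e+01,
        1.09644592e-02,  1.05855457e-02,  6.07102294e-06]), 'eef_pos': array([215.18028126, 612.72761724, 255.38312737]), 'tool_rot': array([-3.13966234e+00, -5.87087613e-06,  2.80383162e+00]), 'force': array([-0.54594721, -0.05790399, -0.06964921]), 'torque': array([ 0.04250435, -0.01687155, -0.01545905]), 'gripper_force': 0.0, 'width': 85.52916772386163}
top {'vfov': 43.2967576768511, 'cx': 279.5479785058338, 'cy': 214.00194682647285, 'extrinsics': array([[-1.95489319e-02, -9.97945103e-01,  6.10197583e-02,
         4.47265664e+02],
       [-9.99799890e-01,  1.97714336e-02,  3.04467621e-03,
         1.71223735e+01],
       [-4.24486782e-03, -6.09480275e-02, -9.98131915e-01,
         1.50526587e+03],
       [ 0.00000000e+00,  0.00000000e+00,  0.00000000e+00,
      
[... 2770 characters left out ...]
er_grip 0.83 [147. 146. 170. 184.] [ 491. -292.  116.] [[431.0, -310.0, 96.0], [544.0, -279.0, 121.0]]
scraper_grip 0.68 [129. 107. 172. 133.] [ 307. -367.   93.] [[237.0, -422.0, 0.0], [330.0, -314.0, 101.0]]
cradle 0.86 [149. 147. 184. 201.] [ 486. -283.   21.] [[434.0, -321.0, 5.0], [538.0, -262.0, 108.0]]
figure0 0.82 [256. 272. 278. 300.] [765.  41.  64.] [[747.0, 17.0, 8.0], [777.0, 62.0, 113.0]]
figure0 0.78 [ 96. 219. 123. 245.] [ 681. -388.   62.] [[654.0, -416.0, 3.0], [695.0, -375.0, 115.0]]
figure0 0.66 [157. 255. 178. 284.] [ 754. -209.   61.] [[731.0, -235.0, 6.0], [767.0, -194.0, 111.0]]
mug 0.8 [420. 155. 461. 195.] [370. 473.  54.] [[314.0, 417.0, 1.0], [395.0, 511.0, 91.0]]
```

```bash
python3 - <<'E'
from h import *
a=np.load('top.npz')['im'][120:320,200:480]; a=cv2.resize(a,None,fx=2.8,fy=2.8,interpolation=cv2.INTER_CUBIC);save('topc',a)
P=np.load('top.npz')['P']
# bed axis by top face
m=(P[...,2]>66)&(P[...,2]<78)&(P[...,0]>400)&(P[...,0]<610)&(P[...,1]>-150)&(P[...,1]<115)
print('bed',cv2.minAreaRect(P[m][:,:2].astype(np.float32)))
for n in('top','scene'):
    P=np.load(n+'.npz')['P']
    m=(P[...,2]>66)&(P[...,2]<78)&(P[...,0]>400)&(P[...,0]<610)&(P[...,1]>-150)&(P[...,1]<115)
    print('bed',cv2.minAreaRect(P[m][:,:2].astype(np.float32)))
    m=(P[...,2]>110)&(P[...,2]<125)&(P[...,0]>400)&(P[...,0]<560)&(P[...,1]>-325)&(P[...,1]<-260)
    q=P[m][:,:2];print('bar',cv2.minAreaRect(q.astype(np.float32)),q.mean(0),np.median(P[m][:,2]))
    m=(P[...,2]>35)&(P[...,2]<46)&(P[...,0]>400)&(P[...,0]<610)&(P[...,1]>100)&(P[...,1]<240)
    print('tray',cv2.minAreaRect(P[m][:,:2].astype(np.float32)))
E
```

```text
bed ((503.5763854980469, -15.890487670898438), (230.16854858398438, 160.37542724609375), 87.6585464477539)
bed ((503.5763854980469, -15.890487670898438), (230.16854858398438, 160.37542724609375), 87.6585464477539)
bar ((482.8553161621094, -294.9142761230469), (44.64707946777344, 118.84761810302734), 86.36874389648438) [ 482.62022113 -294.39257987] 115.88592131777796
tray ((508.2602233886719, 161.8159637451172), (120.13500213623047, 169.6880340576172), 87.80259704589844)
bed ((504.6781311035156, -17.050865173339844), (230.77976989746094, 165.2116241455078), 87.66494750976562)
bar ((486.06982421875, -293.63665771484375), (45.29951477050781, 120.21941375732422), 83.3150863647461) [ 488.20583375 -294.55873598] 116.48526037146792
tray ((510.2081298828125, 161.15597534179688), (120.104736328125, 174.13418579101562), 87.49760437011719)
```

View pics/topc.png

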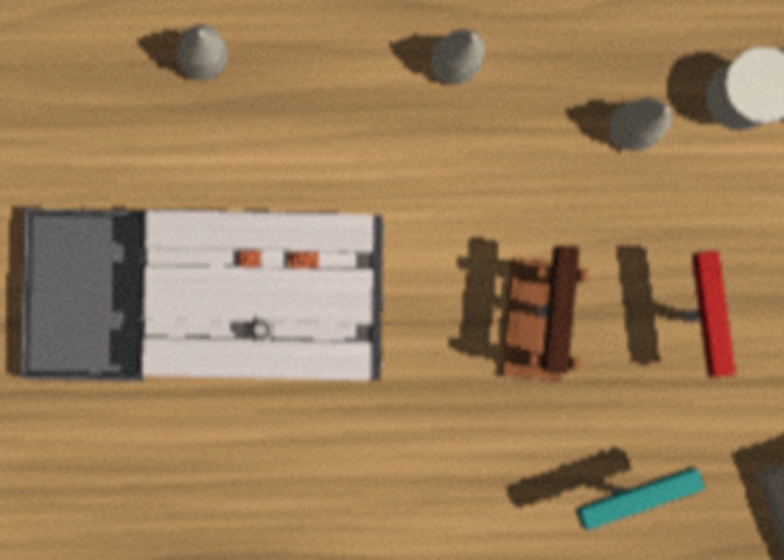

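The wanted scraper is the brown bar at top-view pixel (400,230), since it is wooden and rests in the cradle. The look-alikes are the red one at (455,232) and the turquoise one at (429,297). Both lumps sit in the far (+x) slot, at crop (248,258) and (302,259). The T-bolt is in the near slot at (260,328). I'll travel to a point above the cradle, and the wrist view there will be the confirming crop.

```bash
cat >> h.py <<'E'
from scipy.spatial.transform import Rotation as R
def go(t,yaw=None):
    s=ctrl.read_state(); M=R.from_euler('xyz',s['tool_rot']).as_matrix()
    print('clock',round(s['clock'],2),'pos',s['eef_pos'].round(1),'rot',s['tool_rot'].round(4),'f',s['force'].round(1),'w',round(s['width'],1))
    print('cm',(M.T@(np.array(t)-s['eef_pos'])/10).round(2),end=' ')
    if yaw is not None: print('spin',-np.degrees((yaw-s['tool_rot'][2]+np.pi)%(2*np.pi)-np.pi).round(2))
    print()
E
python3 -c "
from h import *
go([500,150,280],3.08)"
```

```text
clock 1.0 pos [215.4 613.3 256.3] rot [ 3.1416 -0.      2.8038] f [ 0.3 -0.1  0.8] w 85.2
cm [-42.21 -34.28  -2.37] spin -15.83
```

play_rows:
  targets:
    - [0,-42.2,-34.3,-2.4,-15.8]
    - [0,-42.2,-34.3,-2.4,-15.8]
    - [0,-42.2,-34.3,-2.4,-15.8]
    - [0,-42.2,-34.3,-2.4,-15.8]
    - [0,-42.2,-34.3,-2.4,-15.8]
    - [0,-42.2,-34.3,-2.4,-15.8]
    - [0,-42.2,-34.3,-2.4,-15.8]
    - [0,-42.2,-34.3,-2.4,-15.8]
    - [0,-42.2,-34.3,-2.4,-15.8]
    - [0,-42.2,-34.3,-2.4,-15.8]

```text
clock: 2.0
eef_pos: [477.6, 185.8, 278.8]
tool_rot: [3.141, 0.001, 3.08]
force: [1.2, 1.0, 0.1]
width: 85.4
gripper_force: 0.0
```

```bash
python3 -c "
from h import *
go([484,-240,300],3.08)"
```

```text
clock 2.0 pos [477.6 185.8 278.8] rot [3.1411e+00 8.0000e-04 3.0796e+00] f [1.2 1.  0.1] w 85.4
cm [ -3.27 -42.46  -2.14] spin -0.02
```

play_rows:
  targets:
    - [0,-3.3,-42.5,-2.1,0]
    - [0,-3.3,-42.5,-2.1,0]
    - [0,-3.3,-42.5,-2.1,0]
    - [0,-3.3,-42.5,-2.1,0]
    - [0,-3.3,-42.5,-2.1,0]
    - [0,-3.3,-42.5,-2.1,0]
    - [0,-3.3,-42.5,-2.1,0]
    - [0,-3.3,-42.5,-2.1,0]
    - [0,-3.3,-42.5,-2.1,0]
    - [0,-3.3,-42.5,-2.1,0]

```text
clock: 3.0
eef_pos: [482.3, -244.3, 299.6]
tool_rot: [-3.138, 0.001, 3.072]
force: [-0.8, -0.0, -0.0]
width: 85.3
gripper_force: 0.0
```

play_rows:
  targets:
    - [0,0,0,0,0]
    - [0,0,0,0,0]

```text
clock: 3.2
eef_pos: [483.5, -237.0, 299.2]
tool_rot: [3.14, -0.0, 3.082]
force: [0.1, -0.2, 1.1]
width: 85.3
gripper_force: 0.0
```

```bash
cat > look.py <<'E'
from h import *
import sys
st=ctrl.read_state();im,d=ctrl.get_image('wrist');save(sys.argv[1],im);P=cloud('wrist',d,st)
np.savez(sys.argv[1],im=im,P=P,d=d)
go(st['eef_pos'],3.08)
def rect(zl,zh,xl,xh,yl,yh):
    m=(P[...,2]>zl)&(P[...,2]<zh)&(P[...,0]>xl)&(P[...,0]<xh)&(P[...,1]>yl)&(P[...,1]<yh)&(d>0)
    q=P[m]
    if len(q): print(len(q),cv2.minAreaRect(q[:,:2].astype(np.float32)),np.median(q,0).round(1),q.mean(0).round(1))
E
python3 - w1 <<'E'
exec(open('look.py').read())
rect(112,125,400,570,-330,-250)
for r in ctrl.trace('wrist','scraper_grip'):
    q=P[r['pixels']&(d>0)];q=q[(q[:,2]>105)]
    print(r['confidence'],r['bbox'],np.median(q,0) if len(q) else '',cv2.minAreaRect(q[:,:2].astype(np.float32)) if len(q) else '')
for r in ctrl.trace('wrist','cradle'):
    q=P[r['pixels']&(d>0)];b=q[(q[:,2]<18)&(q[:,2]>7)]
    print('cr',r['confidence'],r['bbox'],np.median(q,0),cv2.minAreaRect(b[:,:2].astype(np.float32)) if len(b) else '')
E
```

```text
clock 3.25 pos [ 483.6 -236.9  299.3] rot [ 3.1406e+00 -2.0000e-04  3.0821e+00] f [ 1.   0.7 -0.7] w 85.5
cm [ 0.01 -0.01  0.  ] spin 0.12

2386 ((483.2775573730469, -295.7109680175781), (22.201814651489258, 119.45602416992188), 82.42415618896484) [ 477.4 -294.7  116.8] [ 479.2 -294.8  116.7]
0.92 [66.1, 0.0, 173.4, 42.9]  
0.76 [212.5, 129.8, 238.9, 241.9] [ 476.98736202 -294.02505354  116.81319107] ((482.638427734375, -295.613525390625), (22.229454040527344, 118.16144561767578), 82.4384994506836)
0.75 [61.3, 129.8, 133.8, 236.6]  
cr 0.73 [200.2, 119.6, 258.5, 225.9] [ 471.65109864 -280.04790769   12.76642639] ((475.9564208984375, -292.91595458984375), (58.88588333129883, 119.51411437988281), 83.06848907470703)
```

View pics/w1.png

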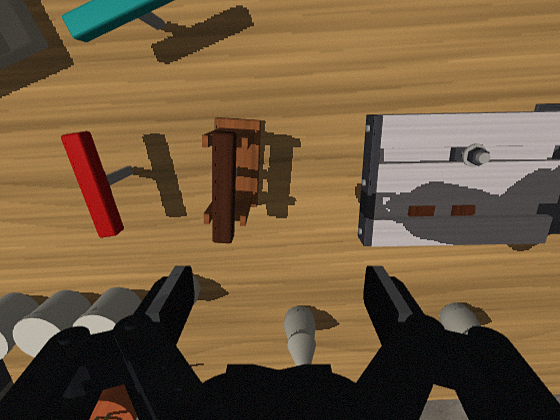

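The brown bar at (224,187) sits in the wooden cradle. The red bar is at (95,185) and the turquoise one is at the top edge, (150,15). Brown is the one meant. Next I line up above it.

```bash
python3 -c "
from h import *
go([483,-295,220],3.009)"
```

```text
clock 3.35 pos [ 483.6 -237.1  299.4] rot [ 3.141 -0.     3.082] f [-1.6  0.4  0.1] w 85.2
cm [-0.29 -5.78  7.94] spin 4.18
```

play_rows:
  targets:
    - [0,-0.3,-5.8,7.9,4.2]
    - [0,-0.3,-5.8,7.9,4.2]
    - [0,-0.3,-5.8,7.9,4.2]
    - [0,-0.3,-5.8,7.9,4.2]
    - [0,-0.3,-5.8,7.9,4.2]

```text
clock: 3.85
eef_pos: [483.8, -295.5, 221.4]
tool_rot: [3.141, 0.002, 3.008]
force: [0.6, -0.4, 0.4]
width: 85.1
gripper_force: 0.0
```

```bash
python3 - w2 <<'E'
exec(open('look.py').read())
rect(112,125,400,570,-330,-250)
rect(8,16,400,570,-340,-240)
# cheeks
m=(P[...,2]>104)&(P[...,2]<111.5)&(abs(P[...,0]-482)<80)&(abs(P[...,1]+295)<40);q=P[m]
for s in (q[q[:,0]>482],q[q[:,0]<482]):
    if len(s): print(len(s),s.min(0).round(1),s.max(0).round(1))
go([483.2,-295.6,112],3.009)
E
```

```text
clock 3.9 pos [ 484.  -295.6  221.7] rot [3.1416e+00 2.5000e-03 3.0084e+00] f [-0.1  0.7  0.1] w 85.2
cm [0.01 0.01 0.03] spin -4.1

3917 ((483.3699951171875, -295.78271484375), (21.999685287475586, 119.66619110107422), 82.418701171875) [ 475.7 -295.   116.9] [ 478.  -295.1  116.8]
2112 ((475.66546630859375, -293.57568359375), (60.01953125, 118.92840576171875), 82.96881103515625) [ 469.3 -282.9   11.9] [ 464.8 -291.5   12. ]
235 [ 508.7 -321.9  104.1] [ 526.8 -275.4  110.9]
315 [ 423.2 -312.2  104.1] [ 442.9 -265.3  110.7]
clock 3.9 pos [ 484.  -295.6  221.7] rot [3.1416e+00 2.5000e-03 3.0084e+00] f [-0.1  0.7  0.1] w 85.2
cm [ 1.000e-01 -1.000e-02  1.097e+01] spin -0.03
```

View pics/w2.png

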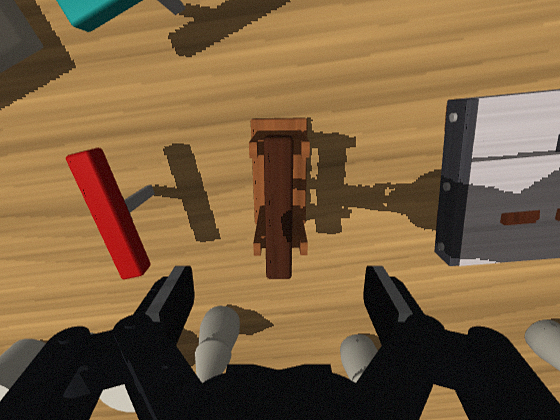

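Brown bar at (280,205), seated between the cheeks. Position is confirmed to about 1 mm, so I go down and close.

play_rows:
  targets:
    - [0,0.1,0,4,0]
    - [0,0.1,0,8,0]
    - [0,0.1,0,10.9,0]
    - [0,0.1,0,10.9,0]
    - [0,0.1,0,10.9,0]
    - [1,0.1,0,10.9,0]
    - [1,0.1,0,10.9,0]
    - [1,0.1,0,10.9,0]
    - [1,0.1,0,10.9,0]
    - [1,0.1,0,10.9,0]

```text
clock: 4.9
eef_pos: [482.0, -296.6, 112.1]
tool_rot: [-3.142, 0.001, 3.006]
force: [-1.5, 1.4, 6.5]
width: 21.5
gripper_force: 59.5
```

play_rows:
  targets:
    - [1,0,0,0,0]
    - [1,0,0,0,0]
    - [1,0,0,0,0]

```text
clock: 5.2
eef_pos: [482.0, -296.6, 112.1]
tool_rot: [-3.142, 0.001, 3.006]
force: [-1.2, 1.6, 6.5]
width: 21.1
gripper_force: 59.5
```

play_rows:
  targets:
    - [1,0,0,-1,0]
    - [1,0,0,-3,0]
    - [1,0,0,-6,0]
    - [1,0,0,-10,0]
    - [1,0,0,-13,0]
    - [1,0,0,-13,0]

```text
clock: 5.8
eef_pos: [483.8, -298.1, 245.9]
tool_rot: [-3.138, 0.008, 3.006]
force: [-0.1, 0.2, -2.5]
width: 20.9
gripper_force: 58.8
```

```bash
python3 -c "
from h import *
for n in ('w1','w2'):
    z=np.load(n+'.npz');P=z['P'];im=z['im'].astype(int)
    b=np.array([503.8,-10.9]);c,s=np.cos(-.0408),np.sin(-.0408)
    X=(P[...,:2]-b)@np.array([[c,-s],[s,c]])
    # lip edges for slot +x: top-face points
    top=(abs(P[...,2]-72)<3.5)
    for lo,hi in((-105,-85),(-85,-62),(-25,-20)):
        k=(X[...,1]>lo)&(X[...,1]<hi)&(X[...,0]>10)&(X[...,0]<60)&(z['d']>0)
        a=X[k&top][:,0]; f=X[k&~top][:,0]
        print(n,lo,hi,len(a),'gap',a[a<35].max() if (a<35).any() else 0,a[a>35].min() if (a>35).any() else 0,np.percentile(f,[5,95]) if len(f) else '')
    red=(im[...,0]>1.6*im[...,1])&(im[...,0]>60)&(abs(X[...,0]-35)<20)&(abs(X[...,1])<110)
    print('red',np.percentile(X[red],[1,99],axis=0),[ (np.round(v,1)) for v in np.histogram(X[red][:,1],bins=np.arange(-80,20,5))])
go([535.4,-94.2,242],3.1008)"
```

```text
w1 -105 -85 413 gap 26.473269827878024 44.121445948143624 [35.6853097  49.18688794]
w1 -85 -62 490 gap 26.88492251599001 44.09990086413527 [35.98009942 49.67422951]
w1 -25 -20 107 gap 26.208133544713544 44.013792698817696 [35.61250092 49.48382471]
red [[ 30.24993843 -59.01616245]
 [ 45.7802857   15.34858453]] [array([ 0,  0,  0,  0, 39, 52, 39, 37, 26, 12,  0,  0,  0,  0,  0, 32, 56,
       41, 29]), array([-80, -75, -70, -65, -60, -55, -50, -45, -40, -35, -30, -25, -20,
       -15, -10,  -5,   0,   5,  10,  15])]
w2 -105 -85 687 gap 27.066867346298178 43.85988862202739 [14.30663565 54.20645805]
w2 -85 -62 793 gap 26.9115388881951 43.932371950304855 [38.30855481 50.4755808 ]
w2 -25 -20 96 gap 26.347666889800912 44.16615931004991 [44.37075605 50.43445821]
red [[ 30.49376458 -60.26368839]
 [ 47.78895838  -2.46207808]] [array([  0,   0,   0,  14, 115, 129,  66,  61,  38,   7,   0,   0,   0,
         0,   0,  34,   0,   0,   0]), array([-80, -75, -70, -65, -60, -55, -50, -45, -40, -35, -30, -25, -20,
       -15, -10,  -5,   0,   5,  10,  15])]
clock 5.8 pos [ 483.8 -298.1  245.9] rot [-3.1383  0.008   3.006 ] f [-0.1  0.2 -2.5] w 20.9
cm [-2.35 20.9   0.34] spin -5.43
```

play_rows:
  targets:
    - [1,-2.2,20.9,0.3,-5.4]
    - [1,-2.2,20.9,0.3,-5.4]
    - [1,-2.2,20.9,0.3,-5.4]
    - [1,-2.2,20.9,0.3,-5.4]
    - [1,-2.2,20.9,0.3,-5.4]
    - [1,-2.2,20.9,0.3,-5.4]
    - [1,-2.2,20.9,0.3,-5.4]
    - [1,-2.2,20.9,0.3,-5.4]

```text
clock: 6.6
eef_pos: [530.9, -95.0, 238.1]
tool_rot: [-3.14, -0.001, 3.097]
force: [-0.1, -0.8, -1.5]
width: 21.5
gripper_force: 59.3
```

```bash
python3 - w3 <<'E'
exec(open('look.py').read())
for r in ctrl.trace('wrist','scraper_grip'): 
    q=P[r['pixels']&(d>0)];print(r['confidence'],np.round(r['bbox']),np.median(q,0).round(1),q.min(0).round(1))
a=im
a2,d2=ctrl.get_image('scene');P2=cloud('scene',d2)
c=cv2.resize(a2[90:250,180:380],None,fx=2.8,fy=2.8,interpolation=cv2.INTER_CUBIC)
np.savez('s3',im=a2,P=P2,d=d2)
c2=np.zeros((600,560,3),np.uint8);c2[:420]=a;save('w3',a);save('s3',c)
t=st['eef_pos']
for n,PP,dd in(('w',P,d),('s',P2,d2)):
    m=(dd>0)&(abs(PP[...,0]-t[0])<40)&(abs(PP[...,1]-t[1])<25)&(PP[...,2]>t[2]-88)&(PP[...,2]<t[2]-22)
    q=PP[m]
    for lo in range(-95,-20,10):
        s=q[(q[:,2]>t[2]+lo)&(q[:,2]<t[2]+lo+10)]
        if len(s):print(n,lo,len(s),(s-t).min(0).round(1),(s-t).max(0).round(1),np.median(s-t,0).round(1))
E
```

```text
clock 6.65 pos [531.  -94.9 238.2] rot [-3.1405e+00 -6.0000e-04  3.0968e+00] f [ 0.4  0.4 -1.7] w 21.3
cm [ 0.01 -0.01  0.01] spin 0.96

0.87 [253. 163. 306. 367.] [509.7 -94.5 242.9] [ 471.9 -118.9   71.2]
w -25 1 [-11.  -14.7 -22.3] [-11.  -14.7 -22.3] [-11.  -14.7 -22.3]
s -95 1 [  4.3   2.9 -87.5] [  4.3   2.9 -87.5] [  4.3   2.9 -87.5]
s -85 11 [ -0.4  -3.4 -83.8] [  9.9   3.2 -75.7] [  8.5   1.7 -76.7]
s -75 7 [ -4.    0.5 -73.1] [  9.4   4.1 -65.4] [  6.6   2.8 -67.8]
s -65 8 [  0.7   0.4 -63.8] [  9.3   4.2 -56.3] [  5.1   2.2 -60.5]
s -55 1 [  0.1   2.3 -52.7] [  0.1   2.3 -52.7] [  0.1   2.3 -52.7]
s -25 1 [  9.   16.4 -23. ] [  9.   16.4 -23. ] [  9.   16.4 -23. ]
```

View pics/w3.png

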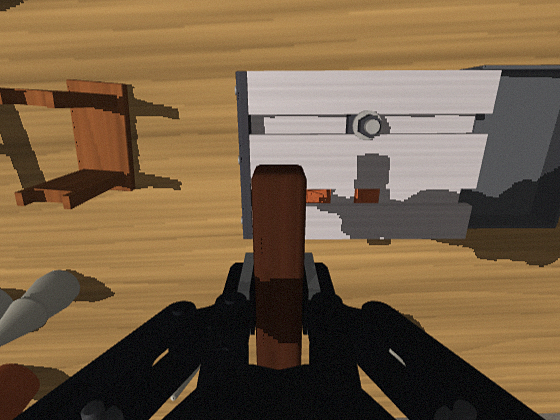

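View pics/s3.png

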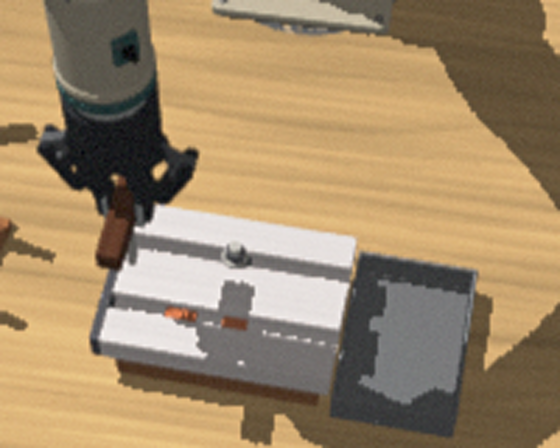

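The bar is held square in the gripper, (280,265) in the wrist view. Both lumps are to its right, at (318,196) and (368,196), and the T-bolt at (370,126) is untouched. I'll centre on the slot and lower carefully.

```bash
python3 -c "
from h import *
go([534.3,-96.5,172],3.1008)"
```

```text
clock 6.75 pos [531.3 -94.2 238.3] rot [-3.1411e+00 -3.0000e-04  3.0975e+00] f [-0.8  0.6 -1.2] w 21.0
cm [-0.32 -0.21  6.63] spin -0.19
```

play_rows:
  targets:
    - [1,-0.3,-0.2,2,-0.2]
    - [1,-0.3,-0.2,5,-0.2]
    - [1,-0.3,-0.2,6.6,-0.2]
    - [1,-0.3,-0.2,6.6,-0.2]
    - [1,-0.3,-0.2,6.6,-0.2]

```text
clock: 7.25
eef_pos: [534.7, -95.3, 172.6]
tool_rot: [-3.141, 0.0, 3.103]
force: [0.2, -0.1, -1.8]
width: 21.3
gripper_force: 59.2
```

```bash
python3 - w4 <<'E'
exec(open('look.py').read())
go([534.3,-96.5,142.5],3.1008)
m=(d>0)&(P[...,2]>185-40)&(P[...,2]<200)&(abs(P[...,1]-st['eef_pos'][1])<14)&(P[...,0]>440)&(P[...,0]<520)
q=P[m];print(len(q),np.percentile(q,1,axis=0))
a2,d2=ctrl.get_image('scene');P2=cloud('scene',d2);t=st['eef_pos']
b=np.array([503.8,-10.9]);c,s=np.cos(-.0408),np.sin(-.0408)
X=(P2[...,:2]-b)@np.array([[c,-s],[s,c]])
k=(abs(P2[...,2]-72)<3)&(abs(X[...,1])<100)&(d2>0)
print('scene slot',X[k&(X[...,0]<35)][:,0].max(),X[k&(X[...,0]>35)][:,0].min(),'edges',X[k][:,0].min(),X[k][:,0].max())
k=(d2>0)&(P2[...,2]>80)&(P2[...,2]<112)&(abs(P2[...,0]-t[0])<20)&(abs(P2[...,1]-t[1])<10)
print('blade',np.c_[X[k],P2[k][:,2]].round(1))
c=cv2.resize(np.hstack([a2[150:250,190:300]]),None,fx=5,fy=5,interpolation=cv2.INTER_CUBIC);save('s4',c)
E
```

```text
clock 7.3 pos [535.2 -95.2 173.2] rot [-3.1413e+00  1.5000e-03  3.1031e+00] f [ 0.7 -0.3 -1.9] w 21.1
cm [ 0.05 -0.01  0.06] spin 1.32

clock 7.3 pos [535.2 -95.2 173.2] rot [-3.1413e+00  1.5000e-03  3.1031e+00] f [ 0.7 -0.3 -1.9] w 21.1
cm [ 0.09 -0.13  3.07] spin 0.13

5687 [ 476.05074933 -104.96753938  161.66682465]
scene slot 31.571478093561293 36.89184304041015 edges -489.27857665661986 265.3495467730602
blade [[ 33.7 -80.7 110. ]
 [ 35.2 -80.6 107.4]
 [ 35.1 -81.  102.1]
 [ 42.7 -81.3 109.3]
 [ 36.3 -80.9  99.1]
 [ 44.3 -83.8 106.2]
 [ 45.2 -80.7 108.6]
 [ 40.2 -79.9 100.6]
 [ 29.9 -81.   83.6]
 [ 40.1 -85.9  93.5]
 [ 43.2 -81.9 100. ]
 [ 41.1 -79.9  97.1]
 [ 32.5 -80.5  82.8]
 [ 42.8 -85.2  93.1]
 [ 43.9 -82.   95.9]
 [ 41.5 -80.2  92.6]
 [ 44.1 -85.2  90.1]
 [ 43.5 -82.6  89.9]
 [ 41.  -80.8  86.4]
 [ 45.8 -84.9  87.8]
 [ 44.4 -82.7  86.2]
 [ 42.6 -80.6  84. ]]
```

View pics/s4.png

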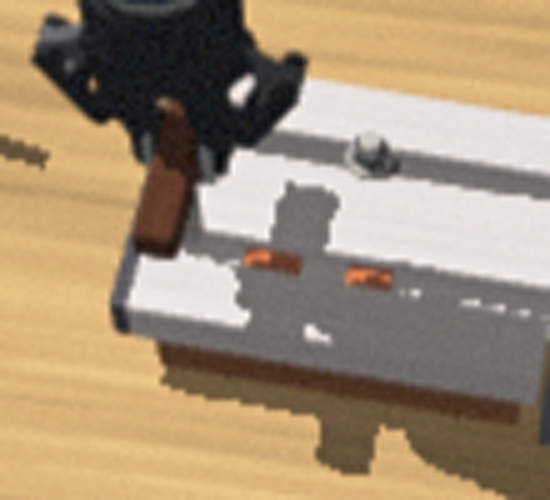

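play_rows:
  targets:
    - [1,0.1,-0.1,0.5,0]
    - [1,0.1,-0.1,1.0,0]
    - [1,0.1,-0.1,1.5,0]
    - [1,0.1,-0.1,2.0,0]
    - [1,0.1,-0.1,2.0,0]

```text
clock: 7.85
eef_pos: [533.0, -95.4, 151.5]
tool_rot: [3.141, -0.002, 3.104]
force: [0.1, -0.1, -1.3]
width: 21.0
gripper_force: 59.2
```

play_rows:
  targets:
    - [1,0,0,0.4,0]
    - [1,0,0,0.8,0]
    - [1,0,0,0.8,0]
    - [1,0,0,0.8,0]

```text
clock: 8.25
eef_pos: [533.5, -95.5, 144.2]
tool_rot: [3.142, -0.0, 3.104]
force: [0.0, -0.1, -2.1]
width: 20.9
gripper_force: 59.2
```

```bash
python3 -c "
from h import *
go([534.3+.0408*40,-56,143],3.1008)
go([534.3+.0408*218,-96.5+218,143],3.1008)"
```

```text
clock 8.25 pos [533.5 -95.5 144.2] rot [ 3.1416e+00 -2.0000e-04  3.1041e+00] f [ 0.  -0.1 -2.1] w 20.9
cm [-0.09  3.96  0.12] spin 0.19

clock 8.25 pos [533.5 -95.5 144.2] rot [ 3.1416e+00 -2.0000e-04  3.1041e+00] f [ 0.  -0.1 -2.1] w 20.9
cm [-0.15 21.73  0.12] spin 0.19
```

play_rows:
  targets:
    - [1,-0.05,0.5,0.1,0.2]
    - [1,-0.05,1.0,0.1,0.2]
    - [1,-0.05,1.5,0.1,0.2]
    - [1,-0.05,2.0,0.1,0.2]
    - [1,-0.05,2.5,0.1,0.2]
    - [1,-0.05,3.0,0.1,0.2]
    - [1,-0.05,3.5,0.1,0.2]
    - [1,-0.05,4.0,0.1,0.2]
    - [1,-0.05,4.5,0.1,0.2]
    - [1,-0.05,5.0,0.1,0.2]

```text
clock: 9.25
eef_pos: [536.0, -45.3, 143.4]
tool_rot: [-3.141, 0.0, 3.1]
force: [0.3, -1.5, -2.0]
width: 21.3
gripper_force: 59.4
```

```bash
python3 -c "
from h import *
go([534.3+.0408*218,-96.5+218,143],3.1008)
print(ctrl.read_state()['torque'])"
```

```text
clock 9.25 pos [536.  -45.3 143.4] rot [-3.1414e+00  1.0000e-04  3.1004e+00] f [ 0.3 -1.5 -2. ] w 21.3
cm [-0.03 16.7   0.03] spin -0.02

[-0.30570376  0.0200393  -0.00805458]
```

play_rows:
  targets:
    - [1,0,0.6,0,0]
    - [1,0,1.2,0,0]
    - [1,0,1.8,0,0]
    - [1,0,2.4,0,0]
    - [1,0,3.0,0,0]
    - [1,0,3.6,0,0]
    - [1,0,4.2,0,0]
    - [1,0,4.8,0,0]
    - [1,0,5.4,0,0]
    - [1,0,6.0,0,0]

```text
clock: 10.25
eef_pos: [538.4, 14.8, 143.3]
tool_rot: [3.142, -0.0, 3.101]
force: [-0.1, -0.6, -0.9]
width: 21.2
gripper_force: 59.3
```

```bash
python3 -c "
from h import *
go([534.3+.0408*218,-96.5+218,143],3.1008)"
```

```text
clock 10.25 pos [538.4  14.8 143.3] rot [ 3.1416e+00 -1.0000e-04  3.1005e+00] f [-0.1 -0.6 -0.9] w 21.2
cm [-0.04 10.68  0.03] spin -0.02
```

play_rows:
  targets:
    - [1,0,0.6,0,0]
    - [1,0,1.2,0,0]
    - [1,0,1.8,0,0]
    - [1,0,2.4,0,0]
    - [1,0,3.0,0,0]
    - [1,0,3.6,0,0]
    - [1,0,4.2,0,0]
    - [1,0,4.8,0,0]
    - [1,0,5.4,0,0]
    - [1,0,5.9,0,0]

```text
clock: 11.25
eef_pos: [540.8, 74.1, 143.3]
tool_rot: [3.141, -0.0, 3.101]
force: [0.3, -0.2, -1.7]
width: 21.2
gripper_force: 59.2
```

play_rows:
  targets:
    - [1,0,0.5,0,0]
    - [1,0,1.0,0,0]
    - [1,0,1.5,0,0]
    - [1,0,2.0,0,0]
    - [1,0,2.5,0,0]
    - [1,0,3.0,0,0]
    - [1,0,3.5,0,0]
    - [1,0,4.0,0,0]
    - [1,0,4.5,0,0]
    - [1,0,4.8,0,0]

```text
clock: 12.25
eef_pos: [542.8, 121.9, 143.3]
tool_rot: [3.141, -0.0, 3.101]
force: [0.2, 0.6, -1.7]
width: 21.2
gripper_force: 59.2
```

```bash
python3 - w5 <<'E'
exec(open('look.py').read())
a2,d2=ctrl.get_image('scene');P2=cloud('scene',d2)
t,dt=ctrl.get_image('top');PT=cloud('top',dt)
c=np.hstack([cv2.resize(x,(400,400),interpolation=cv2.INTER_CUBIC) for x in(a2[140:260,240:360],t[170:270,190:290])]);save('s5',c)
for n,PP in(('scene',P2),('top',PT),('wrist',P)):
  for o in('scrap_front','scrap_rear'):
    if n!='wrist' or 1:
      for r in ctrl.trace(n,o)[:2]: print(n,o,r['confidence'],np.round(r['bbox']),np.median(PP[r['pixels']],0).round())
E
```

```text
clock 12.3 pos [542.8 122.4 143.3] rot [ 3.141  -0.      3.1015] f [ 0.5  0.6 -0.5] w 21.0
cm [-0.   -0.05 -0.  ] spin 1.23

scene scrap_front 0.57 [323. 219. 328. 231.] [546. 166.  14.]
top scrap_rear 0.74 [251. 192. 338. 258.] [502. -21.  71.]
wrist scrap_front 0.56 [318. 184. 345. 213.] [537. 165.  14.]
wrist scrap_rear 0.56 [302. 198. 307. 224.] [546. 146.  22.]
```

View pics/s5.png

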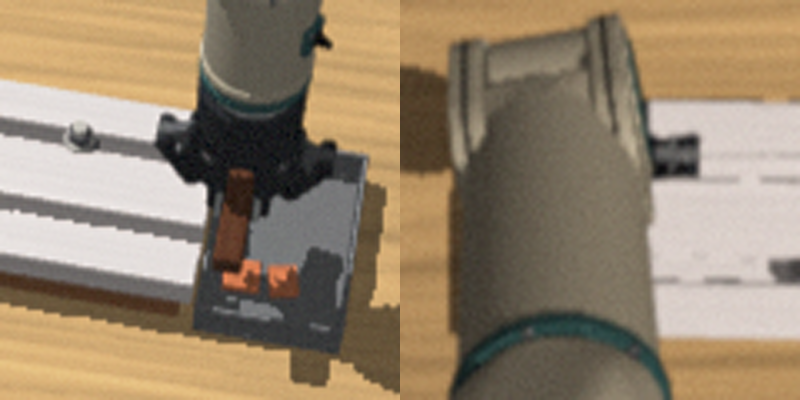

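Both lumps, at (240,276) and (284,280), are lying in the tray and the slot is empty. Now I return the scraper.

play_rows:
  targets:
    - [1,0,0,-3,0]
    - [1,0,0,-6,0]
    - [1,0,0,-10.3,0]
    - [1,0,0,-10.3,0]
    - [1,0,0,-10.3,0]

```text
clock: 13.2
eef_pos: [543.1, 121.2, 247.2]
tool_rot: [3.141, 0.002, 3.1]
force: [-0.9, 0.4, -3.5]
width: 20.8
gripper_force: 59.4
```

```bash
python3 -c "
from h import *
go([482,-296.6,246],3.006)"
```

```text
clock 13.2 pos [543.1 121.2 247.2] rot [3.1409e+00 1.9000e-03 3.1003e+00] f [-0.9  0.4 -3.5] w 20.8
cm [  4.38 -42.     0.08] spin 5.4
```

play_rows:
  targets:
    - [1,0.4,-4,0,0.5]
    - [1,0.8,-8,0,1]
    - [1,1.3,-12.5,0,1.5]
    - [1,1.8,-17,0,2]
    - [1,2.3,-22,0,2.5]
    - [1,2.8,-27,0,3.5]
    - [1,3.3,-32,0,4.5]
    - [1,3.8,-37,0,5.4]
    - [1,4.2,-40,0,5.4]
    - [1,4.4,-42,0,5.4]

```text
clock: 14.2
eef_pos: [479.0, -299.8, 244.4]
tool_rot: [-3.141, -0.004, 3.002]
force: [0.5, 0.1, -1.9]
width: 21.0
gripper_force: 59.4
```

play_rows:
  targets:
    - [1,0,0,0,0]
    - [1,0,0,0,0]
    - [1,0,0,0,0]
    - [1,0,0,0,0]

```text
clock: 14.6
eef_pos: [482.0, -294.8, 245.9]
tool_rot: [3.14, -0.001, 3.009]
force: [0.7, 0.9, -1.8]
width: 21.5
gripper_force: 59.4
```

```bash
python3 -c "
from h import *
go([482,-296.6,142],3.006)"
```

```text
clock 14.6 pos [ 482.  -294.8  245.9] rot [ 3.1404e+00 -8.0000e-04  3.0087e+00] f [ 0.7  0.9 -1.8] w 21.5
cm [-0.04 -0.19 10.39] spin 0.15
```

play_rows:
  targets:
    - [1,0,-0.15,3,0.1]
    - [1,0,-0.15,6,0.1]
    - [1,0,-0.15,9,0.1]
    - [1,0,-0.15,10.2,0.1]
    - [1,0,-0.15,10.2,0.1]
    - [1,0,-0.15,10.2,0.1]

```text
clock: 15.2
eef_pos: [482.2, -298.2, 145.2]
tool_rot: [-3.141, 0.001, 3.005]
force: [0.2, 0.5, -0.4]
width: 21.2
gripper_force: 59.3
```

```bash
python3 -c "
from h import *
go([482,-296.6,113],3.006)"
```

```text
clock 15.2 pos [ 482.2 -298.2  145.2] rot [-3.1411e+00  1.3000e-03  3.0051e+00] f [ 0.2  0.5 -0.4] w 21.2
cm [0.04 0.15 3.22] spin -0.05
```

play_rows:
  targets:
    - [1,0,0.1,0.8,0]
    - [1,0,0.1,1.6,0]
    - [1,0,0.1,2.4,0]
    - [1,0,0.1,3.0,0]
    - [1,0,0.1,3.15,0]
    - [1,0,0.1,3.15,0]
    - [1,0,0.1,3.15,0]

```text
clock: 15.9
eef_pos: [481.7, -297.3, 112.9]
tool_rot: [-3.141, 0.0, 3.004]
force: [-0.4, -0.6, -1.7]
width: 21.1
gripper_force: 59.5
```

play_rows:
  targets:
    - [1,0,0,0.1,0]
    - [1,0,0,0.1,0]
    - [1,0,0,0.1,0]

```text
clock: 16.2
eef_pos: [481.8, -297.3, 112.2]
tool_rot: [-3.141, 0.001, 3.004]
force: [-0.9, 0.3, 1.2]
width: 21.4
gripper_force: 59.6
```

Touching the saddles; release, then rise.

play_rows:
  targets:
    - [0.7,0,0,0,0]
    - [0.5,0,0,0,0]
    - [0.2,0,0,0,0]
    - [0,0,0,0,0]
    - [0,0,0,0,0]
    - [0,0,0,0,0]
    - [0,0,0,-2,0]
    - [0,0,0,-6,0]
    - [0,0,0,-10.5,0]
    - [0,0,0,-14,0]

```text
clock: 17.2
eef_pos: [481.8, -297.4, 254.2]
tool_rot: [-3.141, 0.002, 3.004]
force: [1.7, -0.7, -0.5]
width: 85.4
gripper_force: 0.0
```

play_rows:
  targets:
    - [0,0,4,-3,0]
    - [0,0,5,-5,0]
    - [0,0,5,-5,0]
    - [0,0,5,-5,0]
    - [0,0,5,-5,0]

```text
clock: 17.7
eef_pos: [487.3, -248.3, 300.6]
tool_rot: [-3.141, -0.002, 3.003]
force: [-0.8, 0.3, 0.2]
width: 85.2
gripper_force: 0.0
```

```bash
python3 - w6 <<'E'
exec(open('look.py').read())
rect(112,125,400,570,-330,-250)
a2,d2=ctrl.get_image('scene')
c=np.hstack([cv2.resize(x,(400,400),interpolation=cv2.INTER_CUBIC) for x in(im[60:340,100:380],a2[130:320,140:360])]);save('s6',c)
P2=cloud('scene',d2)
for o in('tbolt','figure0','mug','scrap_front'):
  for r in ctrl.trace('scene',o)[:3]: print(o,round(r['confidence'],2),np.median(P2[r['pixels']],0).round())
E
```

```text
clock 17.75 pos [ 487.3 -248.4  300.4] rot [ 3.1415e+00 -2.7000e-03  3.0027e+00] f [-0.2 -0.  -0.2] w 85.3
cm [-0.    0.   -0.01] spin -4.43

2342 ((482.60064697265625, -297.4642639160156), (22.301401138305664, 119.09294128417969), 82.11742401123047) [ 476.9 -296.4  116.8] [ 478.7 -296.4  116.7]
tbolt 0.61 [475. -11.  79.]
figure0 0.89 [765.  42.  66.]
figure0 0.83 [ 754. -209.   61.]
figure0 0.77 [ 681. -389.   58.]
mug 0.57 [368. 472.  55.]
```

View pics/s6.png

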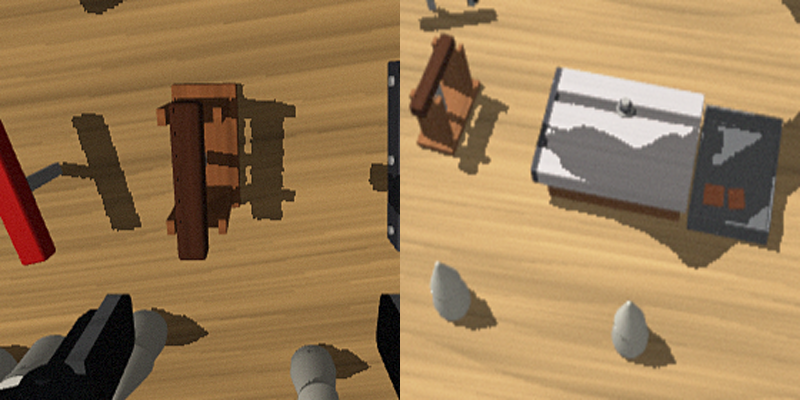

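The scraper hangs level in its cradle at (190,180), bar top at 117 mm and within 2 mm of where it was. Both lumps are in the tray at (713,195) and (737,198). The T-bolt, figures and mug are unmoved.

```bash
python3 -c "
from cell import ctrl
print(ctrl.finish_job())"
```

```text
the job is handed in; nothing more can be done
None
```

The job is handed in at about 18 s on the clock: both lumps are in the tray, the scraper hangs back in its cradle within about 2 mm of where it was, and the T-bolt, figures and mug did not move.

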